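# Set a hanging rod against the length stop

### The arm

A 7-joint arm with a two-finger parallel gripper is mounted at the origin on the work surface. World frame = base frame: x ahead of the robot, y to its left, z up, the work surface at z = 0. Lengths are in m, angles in rad, forces in N, time in s.
With the tool pointing down it reaches from about 0.425 to 0.925 m from the base axis. Payload 6.8 kg.
Tool frame: the origin (TCP) lies midway between the tips of the shut fingers; the grasp point (between the pads) lies 19 mm behind it; x points along the fingers, y is the direction in which the jaws open and shut, and the axes are right-handed (so a half turn about x gives the same grasp; the last joint's range is limited). The gripper opens to 85 mm and grips with 20 to 120 N. Pads are 22 mm wide; open, the fingers measure 114 mm over their backs; the gripper's body (76 mm by 85 mm) begins 54 mm behind the grasp point. The pads swing forward as they close: fully open they stand 13 mm farther back than shut.
Start: joints at [1.153, 0.477, 0.022, 1.555, -0.011, 1.109, -0.083], TCP at [0.206, -0.643, 0.206] pointing down, gripper open.
Joint ranges: [-2.96, 2.96], [-0.34, 2.1], [-1.41, 1.46], [0.24, 2.44], [-1.37, 4.51], [0.17, 1.92], [-2.96, 2.96]. Speed limits (rad/s): [2.39, 2.39, 3.14, 3.14, 3.14, 3.14, 3.14].

### API

Orientations are given as a rotation vector (axis times angle).
In Python, from bench import r, viewer, nets gives the robot as it stands.
- The arm moves only by the shell command python3 -m pendant 'ROWS' [FORCE]. ROWS is JSON, one flat list of numbers, 5 for each row, row after row: the finger opening in mm, from 0 to 85.4, then the shift along the tool's x, y, z in mm, then the turn about the tool's x in rad. A call has 1 to 20 rows; each row shifts and turns the commanded pose from where the row before left it, along the tool's axes as they then stand; what a row does not reach is not made up. A row lasts 1/8 s, in which the tool goes at most 62.5 mm and 10.7 degrees, less where a joint would pass 70% of its speed; a pose out of reach is approached as far as the arm can. A call with a gripper value outside its range is refused whole. The fingers move at their own pace and stop on an object; FORCE is the grip in N (left out, the last holds). Time passes only in rows, so rows that do not move let the fingers close. It gives the time, the measured TCP pose, the force and the opening at its end, in the units of the state.
- r.get_obs(): the state, without advancing time (a new reading comes with each control period).
- viewer.grab_frame(name): name is "side" or "top" or "wrist"; returns (picture, depth): 400x640x3 uint8, red, green, blue; 400x640 float32, m along the optical axis (not along the pixel's ray), 0 where there is no reading.
- viewer.calibration(name): a dict with "mtx" (3x3 intrinsics, pixels), "world_to_cam" (4x4, takes a point from world to camera coordinates). Camera axes: x right, y up, looking along -z (the intrinsics and any distortion apply to the point x, -y, -z); pixel columns grow to the right and rows downward; lengths in m; the calibration is good to about 2 mm. A picture is of the moment at which its call begins: read the wrist's pose just before it. calibration takes no time and is no camera call; for the wrist camera it gives the pose at the moment of the call.
- r.hand_in(): hands the job in, once; it reports no verdict.
Trained networks look in the newest picture that a camera, given by its name, has taken for a name from the list of things; names that differ only in an ending like _2 or _b are one class to them, and where a whole thing is asked for, a point or a joint stands for the part that bears it (a point fixed in the world has none). Each returns a list of dicts, best first, with "score" (0 to 1); they miss things now and then, are a little off and sometimes report something else, mostly with a low value. They report only what shows in the picture. A call takes as long as a camera call. They do not tell look-alikes from the thing itself.
- nets.look_for(name, camera): "location" ([x, y, z] in m, in world coordinates, good to about 4 mm: the middle of the surface that is visible of it).
- nets.silhouettes(name, camera): "mask" (400x640 bool, what is visible of it).
The state is a dict: "clock": time; "joints": joint angles; "qvel": joint speeds; "tau": joint torques, N m; "tcp_pos": TCP position; "orientation": TCP orientation; "contact_force": force on the tool from outside, world axes, zero at the start; "moment": the same for the moment, N m; "grip_width": finger opening in m.
Only numpy, scipy, OpenCV 4.12 (cv2) and the standard library are available. Lean on these libraries where they do the work, as an engineer would, in place of code of your own. Each camera call takes 0.05 s, during which the arm holds its last target. There are 200 camera calls.

### The job

Take the wooden rod from its rest and lay it in the V-groove of the cutting jig, in the open part before the bridge. Then slide it along the groove, under the bridge and its sprung shoe and into the hooded stop, until you feel its end press on the padded stop screw hidden inside; keep up a light press for a second without shoving hard, then let go and leave the rod lying in the groove, touching the stop. Leave the jar, the tape roll and the bottle where they are.

Things in the scene. Friction and masses are not known exactly. Their poses are not given: they have to be found in the camera images.
- rod: plain light wooden round rod, 22 mm in diameter, 160 mm long, about 45 g, both ends alike and flat. Origin at its middle, on its axis; its x axis runs along it (either end may go first). It starts lying in the rest with its axis 33.6 mm above the table.
- rest: fixed dark wooden rod rest, base 130 x 44 x 10 mm, with two V-shaped saddles, 12 mm thick, 50 mm either side of its middle, their tops 30 mm above the table; between the saddles the rod is free underneath (its underside 22.6 mm above the table, 12.6 mm above the base). Origin under its middle on the table; x along the rod.
- jig: fixed wooden cutting jig, 340 x 70 mm, a 90-degree V-groove along the middle of its top. Origin under its middle, on the table; x runs along the groove to the stop, z up. Groove bottom 12 mm, flat top beside it 22.5 mm above the table; groove 21 mm wide. A rod lying in it has its axis at z = 27.6 mm, y = 0, its top at 38.6 mm. Open part: x = -170 to 60 mm, then comes the bridge
- bridge (a point): middle of the top of the bridge over the groove, at jig x = 73 mm, y = 0, z = 66 mm; aluminium legs 26 to 34 mm either side of the groove, clear plastic plate 6 mm thick, 26 mm along the groove (jig x = 60 to 86 mm)
- shoe_nose (a point): lowest point of the black round-nosed spring shoe (8 mm radius) in the bridge, 37.1 mm above the table when free, 1.5 mm lower than the top of a rod in the groove. It rises when the rod's end is pushed under it (takes up to about 5 N along the groove), then drags on the rod with about 1 to 5 N. So the first resistance met is the shoe, not the stop
- stop: hooded aluminium end stop over the groove beyond the bridge, 60 x 44 mm, top 50 mm above the table, black knobs; its mouth (30 mm wide, roof 45 mm high) faces the bridge. Origin at table level under the mouth's edge, x as the jig's. Inside is a rubber-padded screw that the rod's end must touch, set unseen 8 to 44 mm behind the mouth. The pad gives 1 mm per 4 N. Press 4 to 7 N; over 10 N spoils the setting
- ink_jar: bystander: closed ink jar, 48 mm across, 65 mm tall, origin under its middle
- tape_roll: bystander: roll of paper tape lying flat, 90 mm across, 30 mm tall, origin under its middle
- water_bottle: bystander: glass bottle, 66 mm across, 190 mm tall, origin under its middle
Things that resemble listed ones, but are neither listed nor needed, are in the scene too. There is more than one size of the rod; the one meant has the size given above.

How it is judged:
On the way, in this order (a step that is already met when the one before it is completed fails the run):
1. the rod lies in the groove, in the open part before the bridge (its leading end before jig x = 60 mm) (x of rod in the frame of jig between -0.12 and -0.02 m and y of rod in the frame of jig between -0.003 and 0.003 m and z of rod in the frame of jig below 0.0306 m and angle between the x axis of rod and the x axis of jig, either way round below 0.04 rad), for 0.2 s.
2. the rod, lying in the groove, is pressed against the stop's pad with more than 3 N for 0.4 s (contact force between rod and stop above 3 N and z of rod in the frame of jig below 0.0306 m and angle between the x axis of rod and the x axis of jig, either way round below 0.04 rad), for 0.4 s.
At the end, for the whole second after the job is handed in: the rod lies at rest in the V-groove (axis within 3 mm of its seated line and within 0.04 rad of the groove), its end inside the hood and still touching the stop's pad (over 0.1 N), released, the bystanders where they were (x of rod in the frame of stop between -0.0735 and -0.031 m and y of rod in the frame of jig between -0.003 and 0.003 m and z of rod in the frame of jig between 0.0246 and 0.0306 m and angle between the x axis of rod and the x axis of jig, either way round below 0.04 rad and linear speed of rod below 0.01 m/s and contact force between rod and stop above 0.1 N).
It fails at once if the stop is pushed with more than 10 N (contact force between anything else and stop above 10 N).
It fails at once if a bystander is moved by more than 15 mm (distance of any of ink_jar, tape_roll, water_bottle from where it was at the start of the episode above 0.015 m).
It also fails if it takes over 72 s, if anything falls off the work surface, if the arm or the gripper's body presses on something with over 40 N, if the wrist force passes 120 N, or if a joint passes its speed limit or range.

## Working session

There is one attempt and no reset: what is moved stays moved. The work goes in short steps, Python scripts to look and compute and a shell command to move; the robot and the scene stay as the last step left them, time stands still between calls to the robot, and variables do not carry over. Pictures are saved under pics/ and viewed, about 8 in all and at most 12, crops included, and the job is handed in when it is done.

```bash
mkdir -p pics; cat > h.py <<'E'
import numpy as np, cv2
from bench import r, viewer, nets
def pts(name, depth, mask=None):
    c=viewer.calibration(name); K=np.array(c["mtx"]); T=np.linalg.inv(np.array(c["world_to_cam"]))
    m=(depth>0) if mask is None else (mask&(depth>0))
    v,u=np.nonzero(m); d=depth[v,u]
    p=np.stack([(u-K[0,2])/K[0,0]*d,-(v-K[1,2])/K[1,1]*d,-d,np.ones_like(d)])
    return (T@p)[:3].T,u,v
def px(name,P):
    c=viewer.calibration(name);K=np.array(c["mtx"]);q=np.array(c["world_to_cam"])@np.append(P,1)
    return K[0,0]*q[0]/-q[2]+K[0,2],K[1,1]*-q[1]/-q[2]+K[1,2]
def save(n,im): cv2.imwrite("pics/"+n,cv2.cvtColor(im,cv2.COLOR_RGB2BGR))
E
python3 - <<'E'
from h import *
np.set_printoptions(precision=4,suppress=True)
o=r.get_obs();print(o)
im,d=viewer.grab_frame("top");save("top.png",im); print(viewer.calibration("top"))
for n in ["rod","rest","jig","bridge","shoe_nose","stop","ink_jar","tape_roll","water_bottle"]:
    for x in nets.look_for(n,"top"): print(n,round(x["score"],2),np.array(x["location"]),np.round(px("top",x["location"])))
E
```

```text
{'clock': 0.0, 'joints': array([ 1.1529,  0.4778,  0.0224,  1.5564, -0.0115,  1.1093, -0.0831]), 'qvel': array([ 0.0003, -0.0003,  0.0006,  0.0005,  0.0002, -0.0008,  0.0006]), 'tau': array([  0.0002, -59.6449,   1.6079, -28.1196,   0.0124,   0.0093,
         0.    ]), 'tcp_pos': array([ 0.2056, -0.6423,  0.2051]), 'orientation': array([ 2.0547,  0.3227, -2.0555]), 'contact_force': array([ 0.1473,  0.1954, -0.1847]), 'moment': array([-0.0276,  0.0002,  0.0142]), 'grip_width': 0.08512984447785726}
{'mtx': array([[363.0806,   0.    , 324.2288],
       [  0.    , 363.0806, 202.1825],
       [  0.    ,   0.    ,   1.    ]]), 'world_to_cam': array([[-0.0001, -0.9999, -0.0107,  0.1536],
       [ 0.994 , -0.0013,  0.1091, -0.5694],
       [-0.1091, -0.0106,  0.994 , -0.8535],
       [ 0.    ,  0.    ,  0.    ,  1.    ]])}
rod 0.68 [0.4995 0.2374 0.0463] [289. 231.]
rod 0.62 [0.3316 0.3829 0.0252] [228. 301.]
rest 0.72 [0.4965 0.2308 0.008 ] [293. 232.]
jig 0.8 [ 0.5591 -0.0986  0.0247] [427. 207.]
jig 0.54 [0.5004 0.2378 0.0464] [289. 230.]
bridge 0.74 [ 0.557  -0.1008  0.0219] [428. 208.]
stop 0.72 [0.5152 0.0481 0.0539] [369. 224.]
stop 0.34 [0.4969 0.2264 0.008 ] [295. 232.]
ink_jar 0.95 [ 0.4043 -0.0413  0.0624] [409. 272.]
tape_roll 0.6 [0.7904 0.0246 0.0306] [376. 115.]
water_bottle 0.63 [0.6164 0.4352 0.1267] [196. 176.]
water_bottle 0.22 [ 0.4072 -0.0433  0.0638] [410. 271.]
```

View pics/top.png

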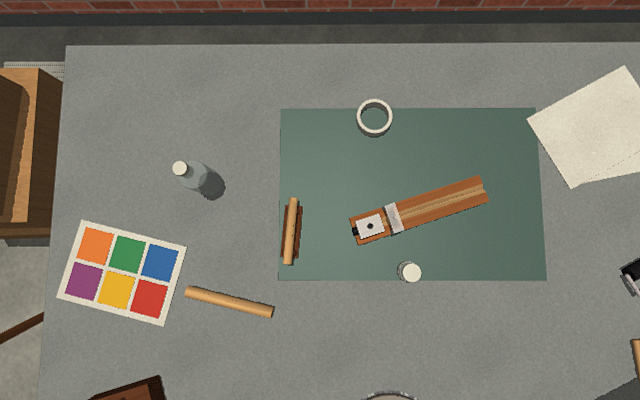

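The top view shows one rod in the rest at (290,231) and a second, loose one on the table at (228,301). The jig runs from (487,187), its open end, to the stop at (369,226), with the bridge at (394,218). I'll measure both rods and enlarge the candidate.

```bash
cat > m.py <<'E'
from h import *
np.set_printoptions(precision=4,suppress=True)
im,d=viewer.grab_frame("top")
P,u,v=pts("top",d)
for s in nets.silhouettes("rod","top"):
    m=s["mask"]; Q,_,_=pts("top",d,m)
    med=np.median(Q,0); 
    Q=Q[Q[:,2]>np.median(Q[:,2])-0.008]
    rect=cv2.minAreaRect((Q[:,:2]*1000).astype(np.float32))
    print("rod",round(s["score"],2),"rect",rect,"ztop",np.percentile(Q[:,2],[50,90,98]),len(Q))
# jig
for n in ["jig","stop","bridge","rest"]:
  for s in nets.silhouettes(n,"top")[:1]:
    Q,_,_=pts("top",d,s["mask"])
    print(n,s["score"],len(Q),cv2.minAreaRect((Q[:,:2]*1000).astype(np.float32)),np.percentile(Q[:,2],[5,50,95]))
    if n=="jig":
        Q=Q[(Q[:,2]>.018)&(Q[:,2]<.027)]; print(n,len(Q),cv2.minAreaRect((Q[:,:2]*1000).astype(np.float32)))
a=cv2.resize(im[190:330,170:310],(560,560),interpolation=cv2.INTER_CUBIC); b=cv2.resize(im[170:250,340:500],None,fx=3.5,fy=3.5,interpolation=cv2.INTER_CUBIC)
save("crop.png",a); 
E
python3 m.py
python3 - <<'E'
from h import *
np.set_printoptions(precision=4,suppress=True)
im,d=viewer.grab_frame("side");save("side.png",im); 
for n in ["rod","rest","jig","bridge","shoe_nose","stop","ink_jar","tape_roll","water_bottle"]:
    for x in nets.look_for(n,"side"): print(n,round(x["score"],2),np.array(x["location"]),np.round(px("side",x["location"])))
E
```

```text
rod 0.97 rect ((500.1227111816406, 235.68585205078125), (21.746511459350586, 158.8114471435547), 85.04782104492188) ztop [0.0417 0.0443 0.0456] 592
rod 0.58 rect ((329.81500244140625, 383.21319580078125), (214.33966064453125, 28.12335205078125), 76.62833404541016) ztop [0.0259 0.0289 0.0303] 1044
jig 0.94 3439 ((554.3541259765625, -84.34413146972656), (74.7834701538086, 350.555419921875), 18.72449493408203) [0.013  0.0217 0.0654]
jig 2507 ((552.1784057617188, -79.91502380371094), (69.61537170410156, 340.3466796875), 18.392345428466797)
stop 0.67 551 ((511.2682800292969, 47.74955368041992), (46.41830825805664, 79.21292114257812), 18.261886596679688) [0.0239 0.0491 0.0536]
bridge 0.69 3472 ((554.1864013671875, -84.72105407714844), (74.39969635009766, 353.62213134765625), 18.652263641357422) [0.0125 0.0216 0.0654]
rest 0.73 398 ((500.6351623535156, 233.96229553222656), (45.59425354003906, 127.39188385009766), 85.54664611816406) [0.0064 0.0095 0.0273]
rod 0.67 [0.3203 0.3556 0.0232] [177. 215.]
rod 0.65 [0.4941 0.2312 0.0344] [270. 209.]
rest 0.63 [0.4922 0.227  0.0114] [271. 218.]
jig 0.6 [ 0.5577 -0.1148  0.0234] [402. 295.]
bridge 0.65 [ 0.5568 -0.1104  0.0205] [400. 295.]
stop 0.7 [0.5004 0.0434 0.0523] [322. 247.]
ink_jar 0.79 [ 0.3976 -0.0583  0.055 ] [310. 307.]
tape_roll 0.57 [0.7824 0.0274 0.0184] [423. 211.]
water_bottle 0.92 [0.6085 0.4273 0.092 ] [267. 141.]
water_bottle 0.7 [ 0.3971 -0.0614  0.0539] [311. 309.]
```

View pics/crop.png

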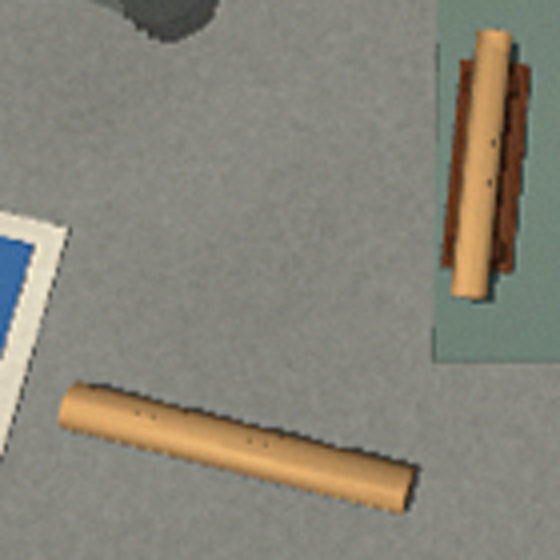

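View pics/side.png

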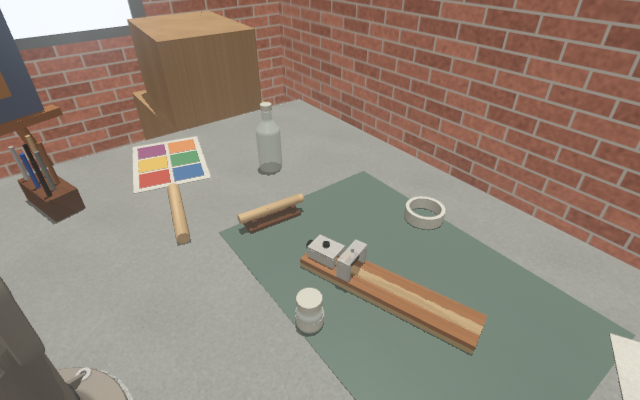

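The rods:
- **(290,231), in the rest:** about 159 × 22 mm, top at z ≈ 45 mm. This is the one meant, because both its size and its place in the rest fit.
- **(228,301), loose on the table:** about 214 × 28 mm, so a look-alike.

The crop confirms this. I'll plan the approach next.

```bash
cat > go.py <<'E'
import sys
from h import *
from scipy.spatial.transform import Rotation as R
def rel(target,jawdeg):
    o=r.get_obs(); M=R.from_rotvec(o["orientation"]).as_matrix()
    yaw=np.degrees(np.arctan2(M[1,1],M[0,1]))
    t=(jawdeg-yaw+90)%180-90       # world-z turn, deg
    print("tcp",o["tcp_pos"].round(4),"F",o["contact_force"].round(2),"grip",round(o["grip_width"],4),"t",round(o["clock"],2),"j7",round(o["joints"][6],3))
    print("jaw yaw",round(yaw,2),"toolx",M[:,0].round(3),"toolz",M[:,2].round(3),"shift mm",(M.T@(np.array(target)-o["tcp_pos"])*1000).round(1),
      "tool-x turn rad (2 ways)",round(np.radians(-t),4),round(np.radians(-t+(180 if t>0 else -180)),4))
if __name__=="__main__": rel([float(a) for a in sys.argv[1:4]],float(sys.argv[4]))
E
python3 go.py 0.53 0.233 0.15 85
```

```text
tcp [ 0.2058 -0.6429  0.2061] F [-0.4  -0.23  0.34] grip 0.0851 t 1.3 j7 -0.083
jaw yaw -72.25 toolx [ 0. -0. -1.] toolz [-0.952 -0.305 -0.   ] shift mm [  56.1 -735.4 -575.8] tool-x turn rad (2 ways) 0.397 -2.7446
```

```bash
python3 -m pendant '[85,0,-38,-48,0, 85,0,-38,-48,0, 85,0,-38,-48,0, 85,0,-38,-48,0, 85,0,-38,-48,0, 85,0,-38,-48,0, 85,0,-38,-48,0, 85,0,-38,-48,0, 85,0,-38,-48,0, 85,0,-38,-48,0, 85,0,-44.4,-12,0, 85,0,-44.4,-12,0, 85,0,-44.4,-12,0, 85,0,-44.4,-12,0, 85,0,-44.4,-12,0, 85,0,-44.4,-12,0, 85,0,-44.4,-12,0, 85,0,-44.4,-12,0]' 40
python3 -m pendant '[85,0,0,0,-0.183, 85,0,0,0,-0.183, 85,0,0,0,-0.183, 85,0,0,0,-0.183, 85,0,0,0,-0.183, 85,0,0,0,-0.183, 85,0,0,0,-0.183, 85,0,0,0,-0.183, 85,0,0,0,-0.183, 85,0,0,0,-0.183, 85,0,0,0,-0.183, 85,0,0,0,-0.183, 85,0,0,0,-0.183, 85,0,0,0,-0.183, 85,0,0,0,-0.183, 85,0,0,0,0]'
python3 go.py 0.53 0.233 0.15 85
cat > w.py <<'E'
from h import *
import sys
im,d=viewer.grab_frame("wrist");save(sys.argv[1],im)
for s in nets.silhouettes("rod","wrist"):
    Q,u,v=pts("wrist",d,s["mask"]); n=len(Q); Q=Q[Q[:,2]>np.median(Q[:,2])-.008]
    if len(Q)>50:
        print(round(s["score"],2),n,cv2.minAreaRect((Q[:,:2]*1000).astype(np.float32)),np.percentile(Q[:,2],[50,98]),u.min(),u.max(),v.min(),v.max())
E
python3 w.py w1.png
```

```text
clock: 3.55
tcp_pos: [0.5302, 0.2342, 0.2063]
orientation: [2.055, 0.32, -2.054]
contact_force: [0.4, -0.3, -0.4]
grip_width: 0.0848
clock: 5.55
tcp_pos: [0.5304, 0.2327, 0.206]
orientation: [0.07, 1.57, -0.07]
contact_force: [0.2, -0.9, -0.2]
grip_width: 0.0851
tcp [0.5304 0.2327 0.206 ] F [ 0.22 -0.94 -0.15] grip 0.0851 t 5.55 j7 0.58
jaw yaw 84.9 toolx [-0.  0. -1.] toolz [ 0.996 -0.089 -0.   ] shift mm [56.   0.3 -0.4] tool-x turn rad (2 ways) -0.0017 3.1399
0.75 2806 ((501.1059265136719, 237.6575164794922), (21.545698165893555, 160.00146484375), 84.6839828491211) [0.04317954 0.04575751] 308 329 75 220
0.45 105 ((365.7836608886719, 472.6575012207031), (27.648080825805664, 2.462172508239746), 78.03199768066406) [0.0168325  0.02160391] 512 543 0 4
```

View pics/w1.png

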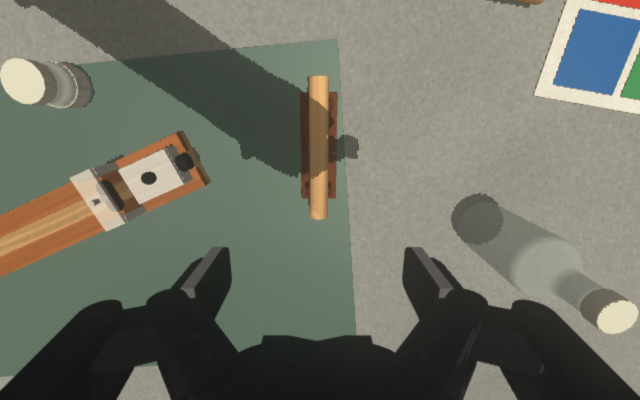

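```bash
python3 -m pendant '[60,40,1.6,0.5,0.005, 60,40,0,0,0, 60,40,0,0,0, 60,30,0,0,0, 60,20,0,0,0, 60,6.4,0,0,0, 60,0,0,0,0]' 40
python3 go.py 0.531 0.2342 0.0296 84.8
python3 -m pendant '[10,0,0,0,0, 10,0,0,0,0, 10,0,0,0,0, 10,0,0,0,0, 10,0,0,0,0, 10,0,0,0,0]' 40
```

```text
clock: 6.52
tcp_pos: [0.5312, 0.2348, 0.0302]
orientation: [0.073, 1.569, -0.072]
contact_force: [0.0, 0.1, 0.2]
grip_width: 0.0603
tcp [0.5312 0.2348 0.0302] F [0.   0.1  0.21] grip 0.0603 t 6.53 j7 0.403
jaw yaw 84.7 toolx [ 0.001  0.    -1.   ] toolz [ 0.996 -0.092  0.001] shift mm [ 0.6 -0.6 -0.2] tool-x turn rad (2 ways) -0.0017 3.1399
clock: 7.28
tcp_pos: [0.5309, 0.2344, 0.0297]
orientation: [0.072, 1.57, -0.072]
contact_force: [-0.0, -0.6, -0.4]
grip_width: 0.0099
```

Width 9.9 mm means the rod isn't held, so I'll check.

```bash
python3 w.py w2.png
```

```text
0.55 10002 ((501.1556396484375, 237.50079345703125), (21.38473892211914, 160.48069763183594), 84.90483093261719) [0.04342336 0.04555075] 294 339 28 319
```

View pics/w2.png

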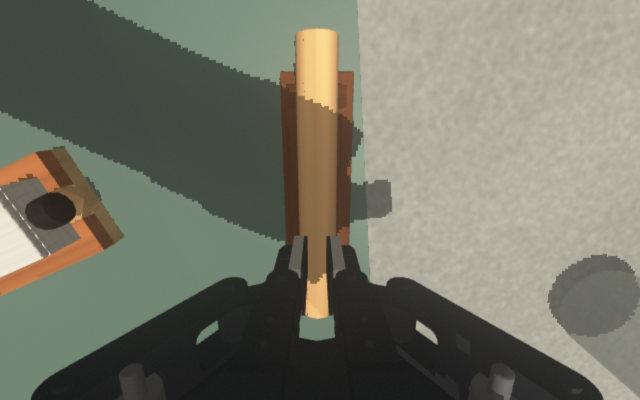

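```bash
python3 - <<'E'
from h import *
np.set_printoptions(precision=1,suppress=True,linewidth=200)
im,d=viewer.grab_frame("wrist")
P,u,v=pts("wrist",d); G=np.full((400,640,3),np.nan); G[v,u]=P
for vv in (238,245,255,270,290,310,325):
    print(vv,"z", (G[vv,286:356:5,2]*1000))
    print("    y", (G[vv,286:356:5,1]*1000))
m=(P[:,2]>.05)&(u>280)&(u<355)&(v<300); print(P[m].min(0)*1000)
E
```

```text
238 z [ 9.4 10.2 60.7 60.8 62.2 44.6 43.9 43.3 43.2 62.5 62.7 11.  10.7  1.2]
    y [212.3 215.8 225.2 227.7 230.3 231.7 234.5 237.3 240.2 242.8 245.3 250.3 253.7 258. ]
245 z [61.  61.  70.8 71.  69.2 43.6 44.2 44.5 56.3 70.3 69.6 61.7 61.4  1.1]
    y [219.7 222.2 225.9 228.3 230.5 231.3 234.1 237.  239.9 242.4 244.8 247.5 250.1 257.7]
255 z [71.3 80.5 79.1 80.8 70.9 43.6 44.7 44.7 57.6 80.6 79.8 79.1 71.9 70.9]
    y [220.7 224.4 226.4 228.8 230.1 230.6 233.6 236.4 239.5 241.9 244.1 246.4 249.  251.5]
270 z [95.  95.2 91.3 91.4 71.6 43.9 44.  43.9 59.9 92.6 92.2 95.4 94.7 97.7]
    y [223.7 225.7 227.1 229.2 229.4 229.7 232.6 235.6 238.7 241.3 243.3 245.2 247.2 248.9]
290 z [109.2 107.6 108.6  92.7  74.7  44.2  44.5  44.2  43.3  91.7 105.3 108.5 108.9 108. ]
    y [225.2 226.6 228.5 228.3 228.5 228.4 231.4 234.4 237.3 240.6 242.4 244.1 245.8 247.6]
310 z [126.3 126.1 103.4  91.8  41.9  43.9  44.2  44.1  43.   91.6 101.7 125.  126.9 125.8]
    y [227.5 228.8 226.8 227.2 223.7 227.  230.1 233.1 236.1 239.8 241.8 243.1 244.5 245.9]
325 z [131.9 129.8 102.9   0.4   1.2   1.6   0.3   0.2   0.7   0.5 102.5 127.3 132.2 131.3]
    y [228.  228.9 226.  213.7 217.7 221.7 225.6 229.6 233.6 237.6 241.3 242.7 243.9 245.3]
[512.  217.6  54.9]
```

```bash
python3 - <<'E'
from h import *
np.set_printoptions(precision=1,suppress=True,linewidth=200)
print(r.get_obs()["tcp_pos"],r.get_obs()["grip_width"])
print("tcp px",px("wrist",r.get_obs()["tcp_pos"]),px("side",r.get_obs()["tcp_pos"]))
im,d=viewer.grab_frame("side")
P,u,v=pts("side",d); P*=1000
m=(abs(P[:,0]-531)<25)&(abs(P[:,1]-234)<40)&(P[:,2]>46)&(P[:,2]<200)
Q=P[m]; 
for z0 in range(46,130,6):
    k=Q[(Q[:,2]>=z0)&(Q[:,2]<z0+6)]
    if len(k): print(z0,len(k),k.min(0),k.max(0))
u0,v0=[int(a) for a in px("side",[.52,.235,.05])]
save("s2.png",cv2.resize(im[v0-90:v0+40,u0-70:u0+90],None,fx=4,fy=4,interpolation=cv2.INTER_CUBIC))
E
```

```text
[0.5 0.2 0. ] 0.010017755192183566
tcp px (np.float64(316.5343369563078), np.float64(234.27039953623597)) (np.float64(282.6931694960002), np.float64(204.35084004742149))
52 10 [518.3 221.7  52.1] [533.3 240.3  57.1]
58 23 [518.9 215.5  58.6] [535.1 243.7  63.3]
64 29 [518.  214.   64.1] [539.6 246.   69.9]
70 28 [518.2 213.2  70.3] [540.  244.8  75.9]
76 30 [518.2 212.8  76. ] [538.9 246.1  81.9]
82 27 [517.1 213.5  82.2] [534.2 243.8  87.8]
88 15 [517.5 216.8  88.3] [537.7 246.3  93.9]
94 25 [515.2 217.2  94. ] [539.7 264.3  99.9]
100 44 [513.3 194.7 100.2] [537.8 269.  105.8]
106 39 [513.7 194.1 106. ] [534.3 273.6 111.7]
112 21 [513.8 195.1 112.2] [524.9 272.4 118. ]
118 44 [511.7 196.7 118.4] [536.1 273.5 123.7]
124 29 [511.  213.6 124.1] [530.6 273.8 129.9]
```

View pics/s2.png

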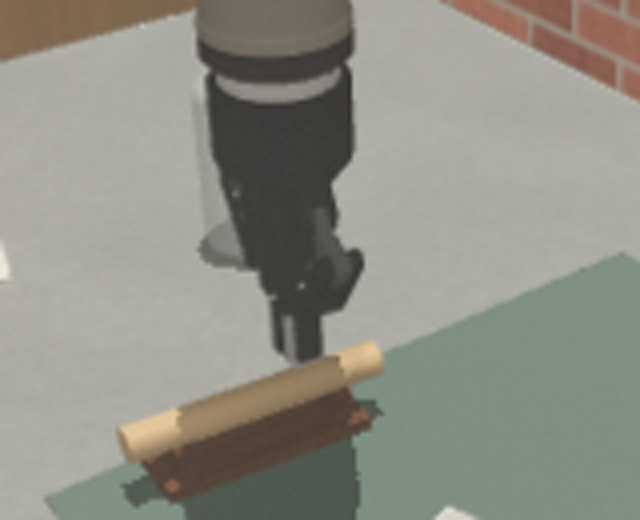

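The side view shows the tips about 10 mm above the rod. Depth puts them near z ≈ 55 mm, so the real tips sit about 25 mm above the reported TCP. The rod hasn't moved. I'll open, go down by that amount, and close again.

```bash
python3 -m pendant '[60,0,2,0,0, 60,0,0,0,0, 60,0,0,0,0, 60,5,0,0,0, 60,8,0,0,0, 60,7,0,0,0, 60,5,0,0,0, 60,0,0,0,0]' 40
python3 -m pendant '[12,0,0,0,0, 12,0,0,0,0, 12,0,0,0,0, 12,0,0,0,0, 12,0,0,0,0, 12,0,0,0,0]' 40
cat > tip.py <<'E'
from h import *
np.set_printoptions(precision=1,suppress=True,linewidth=200)
im,d=viewer.grab_frame("wrist"); t=r.get_obs()["tcp_pos"]*1000
P,u,v=pts("wrist",d); G=np.full((400,640,3),np.nan); G[v,u]=P*1000
for uu in range(278,366,4):
    for vv in range(205,300):
        g=G[vv,uu]
        if g[2]-t[2]>20 and np.linalg.norm(g[:2]-t[:2])<40 and (g[2]>t[2]+40 or G[vv+4,uu,2]>g[2]+2) : print(uu,vv,g,"dz",g[2]-t[2]); break
save("tip.png",im)
E
python3 tip.py
```

```text
clock: 8.48
tcp_pos: [0.5307, 0.2363, 0.0041]
orientation: [0.072, 1.57, -0.072]
contact_force: [0.1, -0.2, -0.2]
grip_width: 0.0602
clock: 9.22
tcp_pos: [0.5312, 0.2349, 0.0051]
orientation: [0.071, 1.569, -0.075]
contact_force: [-1.5, -3.5, 4.7]
grip_width: 0.02
278 245 [521.9 216.1  36.1] dz 31.057251800539746
282 243 [517.6 219.6  43.7] dz 38.618539126501005
286 236 [517.8 220.6  35.1] dz 30.07655019282234
290 236 [517.8 222.7  35.6] dz 30.569657585352232
294 237 [518.6 224.7  35.5] dz 30.427949150289336
306 237 [516.3 231.3  42. ] dz 36.883432303946215
310 211 [501.9 234.8  46. ] dz 40.954629572159114
314 205 [499.4 236.8  45.6] dz 40.494929901386165
318 205 [500.6 238.6  42.2] dz 37.171267111852416
322 231 [512.5 239.3  45.4] dz 40.38141234582803
338 236 [520.7 247.   34.1] dz 29.063144176284744
342 236 [520.8 249.   34.3] dz 29.225810256598756
346 236 [520.4 251.   35.7] dz 30.66689308637801
350 239 [520.7 252.6  39.1] dz 33.987299311441504
354 245 [525.6 254.7  36. ] dz 30.968914578158888
358 245 [525.8 256.7  35.9] dz 30.83630133956838
362 248 [525.5 258.2  40.3] dz 35.253797099189654
```

```bash
python3 -m pendant '[45,0,0,0,0, 45,0,0,0,0, 45,0,1,0,0, 45,3.5,0,0,0, 45,3.5,0,0,0, 45,0,0,0,0]' 40
python3 -m pendant '[12,0,0,0,0, 12,0,0,0,0, 12,0,0,0,0, 12,0,0,0,0, 12,0,0,0,0]' 40
python3 tip.py
```

```text
clock: 10.02
tcp_pos: [0.5309, 0.2373, -0.0028]
orientation: [0.072, 1.57, -0.072]
contact_force: [-0.2, -0.1, 0.2]
grip_width: 0.0449
clock: 10.65
tcp_pos: [0.531, 0.2348, -0.0023]
orientation: [0.07, 1.57, -0.077]
contact_force: [-2.0, -5.5, 6.5]
grip_width: 0.0206
278 245 [521.5 216.2  29.4] dz 31.660405270863897
282 242 [517.3 219.5  35.5] dz 37.76553935224689
286 236 [517.7 220.6  27.6] dz 29.880272747739667
290 236 [518.4 222.5  26.3] dz 28.599097466346706
294 210 [500.8 227.5  38.1] dz 40.326502354576306
298 205 [497.8 229.9  40.7] dz 42.91495236515217
302 205 [497.7 231.7  41.5] dz 43.72542429538128
306 205 [497.2 233.6  43.4] dz 45.6989024342288
310 205 [497.3 235.4  43.9] dz 46.18001751153604
314 205 [497.3 237.1  44.2] dz 46.437409380503425
318 205 [497.6 238.8  43.8] dz 46.095177909344734
322 205 [497.8 240.6  43.8] dz 46.079789639681465
326 205 [498.5 242.3  42.1] dz 44.351617074407535
330 205 [498.4 244.1  43. ] dz 45.225949387924935
334 205 [499.1 245.9  41.1] dz 43.40498417928711
338 240 [519.2 246.6  34.4] dz 36.69740926561993
342 236 [520.8 249.1  26.7] dz 28.91629132924573
346 236 [520.7 251.1  27.2] dz 29.457004647475117
350 238 [520.6 252.8  30.4] dz 32.62576317279293
354 245 [525.6 254.7  28.3] dz 30.55147592864344
358 245 [525.4 256.7  29. ] dz 31.279292374955254
362 247 [525.5 258.4  31.4] dz 33.637911531577224
```

```bash
python3 -m pendant '[12,-5,0,0,0, 12,-15,0,0,0, 12,-40,0,0,0, 12,-40,0,0,0, 12,0,0,0,0]' 60
python3 go.py 0.5822 -0.1701 0.100 18.4
python3 w.py w3.png
python3 - <<'E'
from h import *
im,d=viewer.grab_frame("wrist")
Q,u,v=pts("wrist",d,nets.silhouettes("rod","wrist")[0]["mask"])
for lo in range(420,620,20):
    k=Q[(Q[:,0]*1000>=lo)&(Q[:,0]*1000<lo+20)]
    if len(k)>5: print(lo,len(k),np.percentile(k[:,2],[50,90])*1000, np.median(k[:,1])*1000)
E
```

```text
clock: 11.32
tcp_pos: [0.5332, 0.2396, 0.1019]
orientation: [0.075, 1.564, -0.069]
contact_force: [-0.3, 0.6, -1.1]
grip_width: 0.0195
tcp [0.5332 0.2396 0.1019] F [-0.29  0.61 -1.14] grip 0.0195 t 11.32 j7 0.471
jaw yaw 84.76 toolx [ 0.006  0.003 -1.   ] toolz [ 0.996 -0.091  0.006] shift mm [   0.7 -403.5   86.2] tool-x turn rad (2 ways) 1.1583 -1.9833
0.89 15794 ((497.0733947753906, 240.58999633789062), (21.505172729492188, 151.5597381591797), 85.00662994384766) [0.14342209 0.1456024 ] 288 342 4 340
420 3006 [142.03415563 143.58105635] 245.51401542947244
440 2793 [142.04432026 143.69928358] 244.05267230319373
460 2445 [141.98460382 143.57740758] 242.2819120061558
480 2107 [142.03944607 143.56003312] 240.5714116662923
500 1878 [142.04703987 143.54828838] 238.8027630516715
520 1546 [142.17167304 143.56961338] 236.804125785739
540 1442 [142.11039718 143.49539832] 235.27252727252989
560 593 [141.66307643 143.42841967] 234.7847737636092
```

```bash
python3 -m pendant '[12,0,-20,4,0, 12,0,-40,9,0, 12,0,-40,9,0, 12,0,-40,9,0, 12,0,-40,9,0, 12,0,-40,9,0, 12,0,-40,9,0, 12,0,-40,9,0, 12,0,-40,9,0, 12,0,-40,9,0, 12,0,-24,1,0, 12,0,0,0,0.166, 12,0,0,0,0.166, 12,0,0,0,0.166, 12,0,0,0,0.166, 12,0,0,0,0.166, 12,0,0,0,0.166, 12,0,0,0,0.166, 12,0,0,0,0, 12,0,0,0,0]' 60
python3 go.py 0.5822 -0.1701 0.100 18.4
cat > jg.py <<'E'
from h import *
import sys
O=np.array([.5522,-.0799]);a=np.radians(108.4);X=np.array([np.cos(a),np.sin(a)]);Y=np.array([-X[1],X[0]])
for cam in ("top","wrist"):
    im,d=viewer.grab_frame(cam); P,u,v=pts(cam,d)
    q=np.c_[(P[:,:2]-O)@X,(P[:,:2]-O)@Y,P[:,2]]*1000
    # top-side edges of jig body (z~22) per x-slices
    k=(abs(q[:,1])<50)&(q[:,2]>18)&(q[:,2]<27)&(abs(q[:,0])<185)
    res=[]
    for x0 in range(-170,170,20):
        s=q[k&(q[:,0]>=x0)&(q[:,0]<x0+20)]
        if len(s)>20: res.append((x0+10,round(s[:,1].min(),1),round(s[:,1].max(),1)))
    print(cam,res, "xrange",q[k][:,0].min(),q[k][:,0].max())
    # groove bottom: min z near centre
    g=[]
    for x0 in range(-165,55,15):
        s=q[(abs(q[:,1])<14)&(q[:,2]<21)&(q[:,2]>8)&(q[:,0]>=x0)&(q[:,0]<x0+15)]
        if len(s)>10: g.append((x0+7,round(s[:,1].mean(),1),len(s)))
    print(" groove",g)
    st=q[(abs(q[:,1])<30)&(q[:,2]>46)&(q[:,2]<56)&(q[:,0]>95)&(q[:,0]<185)]
    if len(st)>20: print(" stop top",len(st),np.percentile(st,[1,99],0).round(1).tolist())
    b=q[(abs(q[:,1])<40)&(q[:,2]>60)&(q[:,2]<70)&(q[:,0]>45)&(q[:,0]<110)]
    if len(b)>20: print(" bridge",len(b),np.percentile(b,[1,99],0).round(1).tolist())
    rd=nets.silhouettes("rod",cam)
    for s in rd[:2]:
        Q,_,_=pts(cam,d,s["mask"])
        if len(Q)>50:
            Q=Q[Q[:,2]>np.median(Q[:,2])-.008]
            w=np.c_[(Q[:,:2]-O)@X,(Q[:,:2]-O)@Y]*1000
            rc=cv2.minAreaRect(w.astype(np.float32)); print(" rod(jig)",round(s["score"],2),np.round(rc[0],1),np.round(rc[1],1),round(rc[2],2),"ztop",np.percentile(Q[:,2],[50,95])*1000)
    save(cam+"_j%s.png"%sys.argv[1],im)
t=r.get_obs()["tcp_pos"]; print("tcp(jig)",(t[:2]-O)@X*1000,(t[:2]-O)@Y*1000,t[2]*1000)
E
python3 jg.py 1
```

```text
clock: 14.02
tcp_pos: [0.5794, -0.1725, 0.097]
orientation: [0.97, 1.345, -0.97]
contact_force: [-0.4, 0.6, -0.7]
grip_width: 0.0197
tcp [ 0.5794 -0.1725  0.097 ] F [-0.42  0.59 -0.71] grip 0.0197 t 14.03 j7 0.185
jaw yaw 18.36 toolx [-0.001  0.    -1.   ] toolz [ 0.315 -0.949 -0.001] shift mm [-3.   3.5 -1.4] tool-x turn rad (2 ways) -0.0007 3.1409
top [(-140, np.float64(-34.7), np.float64(34.4)), (-120, np.float64(-34.7), np.float64(34.3)), (-100, np.float64(-34.7), np.float64(34.2)), (-80, np.float64(-34.7), np.float64(34.1)), (-60, np.float64(-34.7), np.float64(34.2)), (-40, np.float64(-34.7), np.float64(34.1)), (-20, np.float64(-34.7), np.float64(34.8)), (0, np.float64(-34.7), np.float64(34.8)), (20, np.float64(-34.7), np.float64(34.7)), (40, np.float64(-34.8), np.float64(34.7)), (80, np.float64(-34.8), np.float64(34.7)), (100, np.float64(-34.8), np.float64(34.6)), (120, np.float64(-34.9), np.float64(34.6)), (140, np.float64(-34.8), np.float64(34.5)), (160, np.float64(-34.7), np.float64(34.5))] xrange -151.26044495352608 170.36157014851668
 groove [(-23, np.float64(-3.5), 22), (
[... 425 characters left out ...]
float64(-35.8), np.float64(33.5)), (-120, np.float64(-36.2), np.float64(33.8)), (-100, np.float64(-36.3), np.float64(33.9)), (-80, np.float64(-36.3), np.float64(33.7)), (-60, np.float64(-36.3), np.float64(33.9)), (-40, np.float64(-36.3), np.float64(33.8)), (-20, np.float64(-36.2), np.float64(33.8)), (0, np.float64(-36.3), np.float64(33.8)), (20, np.float64(-36.4), np.float64(33.7)), (40, np.float64(-36.2), np.float64(33.9)), (60, np.float64(-36.2), np.float64(33.7))] xrange -140.39429143232292 54.308304583299254
 groove [(52, np.float64(-1.9), 137)]
 rod(jig) 0.71 [-63.3   4.1] [ 21.6 152.2] 89.91 ztop [142.66276894 144.49264723]
tcp(jig) -96.79313224882257 3.28417408087656 97.50455209315926
```

View pics/wrist_j1.png

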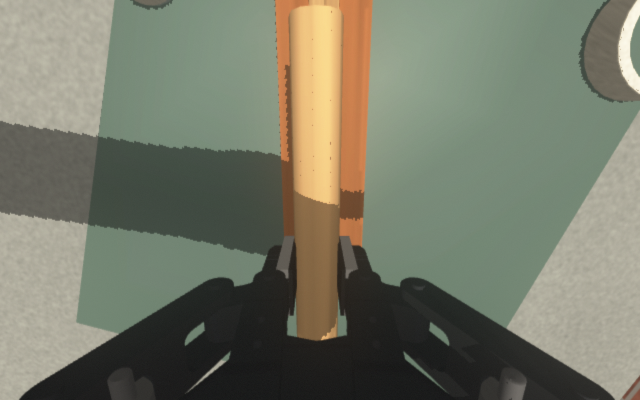

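```bash
python3 -m pendant '[12,0,5.3,0,0, 12,25,0,0,0, 12,30,0,0,0, 12,25,0,0,0, 12,13,0,0,0, 12,0,0,0,0, 12,0,0,0,0]' 60
python3 jg.py 2 | grep -v '^stop'; python3 tip.py | head -12
```

```text
clock: 15.1
tcp_pos: [0.5857, -0.1711, 0.0057]
orientation: [0.973, 1.341, -0.972]
contact_force: [0.3, -0.4, -0.8]
grip_width: 0.0198
top [(-100, np.float64(-34.7), np.float64(34.3)), (-80, np.float64(-34.7), np.float64(34.2)), (-60, np.float64(-34.6), np.float64(34.2)), (-40, np.float64(-34.6), np.float64(34.1)), (-20, np.float64(-34.7), np.float64(34.8)), (0, np.float64(-34.8), np.float64(34.8)), (20, np.float64(-34.7), np.float64(34.8)), (40, np.float64(-34.8), np.float64(34.8)), (80, np.float64(-34.7), np.float64(34.6)), (100, np.float64(-34.8), np.float64(34.7)), (120, np.float64(-34.9), np.float64(34.5)), (140, np.float64(-34.8), np.float64(34.6)), (160, np.float64(-34.8), np.float64(34.5))] xrange -111.71752362312677 170.51993168103917
 groove [(7, np.float64(0.4), 29), (22, np.float64(-0.0), 48), (37, np.float64(-1.1), 52), (52, np.float64(2.2), 19)]
 stop top 444 [[102.2, -21.5, 46.5], [161.0, 21.7, 54.2]]
 bridge 325 [[60.7, -33.4, 61.0], [86.3, 33.0, 69.2]]
 rod(jig) 0.81 [509.7  64.7] [ 27.4 214.3] 58.03 ztop [26.23234579 29.58471725]
 rod(jig) 0.75 [-46.9  -1.7] [ 20.7 
[... 649 characters left out ...]
906]
tcp(jig) -97.16981221821521 -2.6705549549713337 5.580425943667561
278 245 [ 563.5 -170.8   36.7] dz 31.291136055178868
282 244 [ 565.1 -165.8   44.8] dz 39.336368875914694
286 236 [ 566.1 -165.9   34.2] dz 28.801171301162846
290 236 [ 567.9 -164.2   36.7] dz 31.27840384076201
294 239 [ 570.  -162.9   41.7] dz 36.29683611609814
298 205 [ 566.5 -143.5   48.5] dz 43.049489903433226
302 205 [ 568.1 -142.5   49.8] dz 44.38695716223498
306 205 [ 569.7 -141.6   51.1] dz 45.625335789151094
310 205 [ 571.4 -141.    51.2] dz 45.73265679821252
314 205 [ 573.  -140.4   51.2] dz 45.77536943814707
318 205 [ 574.7 -139.9   51.2] dz 45.787440297839446
322 205 [ 576.3 -139.3   51.6] dz 46.14002840300246
```

```bash
cat > ck.py <<'E'
import sys
from h import *
F=r.get_obs()["contact_force"]; a=np.radians(108.4); fx=F[0]*np.cos(a)+F[1]*np.sin(a)
print("Fz %.2f Fx %.2f z %.2f"%(F[2],fx,r.get_obs()["tcp_pos"][2]*1000)); 
sys.exit(F[2]>float(sys.argv[1]))
E
p="python3 -m pendant"; { 
python3 -m pendant '[12,4,-1,0,0, 12,2,0,0,0, 12,0,0,0,0]' && python3 ck.py 4 &&
python3 -m pendant '[12,1,0,0,0, 12,0,0,0,0]' && python3 ck.py 4 &&
python3 -m pendant '[12,1,0,0,0, 12,0,0,0,0]' && python3 ck.py 4 &&
python3 -m pendant '[12,1,0,0,0, 12,0,0,0,0]' && python3 ck.py 4 &&
python3 -m pendant '[12,1,0,0,0, 12,0,0,0,0]' && python3 ck.py 4 &&
python3 -m pendant '[12,1,0,0,0, 12,0,0,0,0]' && python3 ck.py 4 &&
python3 -m pendant '[12,1,0,0,0, 12,0,0,0,0]' && python3 ck.py 4 &&
python3 -m pendant '[12,1,0,0,0, 12,0,0,0,0]' && python3 ck.py 4; } | grep -E "Fz|clock"
```

```text
clock: 15.72
Fz -1.38 Fx -0.78 z -1.64False
```

```bash
sed -i 's/sys.exit(\(.*\))$/sys.exit(int(\1))/' ck.py; { 
python3 -m pendant '[12,1,0,0,0, 12,0,0,0,0]' && python3 ck.py 4 &&
python3 -m pendant '[12,1,0,0,0, 12,0,0,0,0]' && python3 ck.py 4 &&
python3 -m pendant '[12,1,0,0,0, 12,0,0,0,0]' && python3 ck.py 4 &&
python3 -m pendant '[12,1,0,0,0, 12,0,0,0,0]' && python3 ck.py 4 &&
python3 -m pendant '[12,1,0,0,0, 12,0,0,0,0]' && python3 ck.py 4 &&
python3 -m pendant '[12,1,0,0,0, 12,0,0,0,0]' && python3 ck.py 4 &&
python3 -m pendant '[12,1,0,0,0, 12,0,0,0,0]' && python3 ck.py 4; } | grep -E "Fz|clock"
```

```text
clock: 15.98
Fz 0.89 Fx -0.15 z -2.22
clock: 16.23
Fz 8.97 Fx 0.89 z -2.28
```

Contact at TCP z = −2.2 mm means the tips are on the jig top, giving a tip offset of 24.7 mm. I'll back off 1 mm and open so the rod drops the last few mm into the V.

```bash
python3 -m pendant '[12,-2,0,0,0, 24,0,0,0,0, 28,0,0,0,0, 36,0,0,0,0, 36,0,0,0,0, 36,0,0,0,0]' 60
python3 jg.py 3 | grep -E "rod|tcp|wrist"
```

```text
clock: 16.98
tcp_pos: [0.5838, -0.1714, -0.0013]
orientation: [0.973, 1.343, -0.973]
contact_force: [0.4, 0.2, -0.1]
grip_width: 0.0361
 rod(jig) 0.86 [509.5  64.5] [ 28.2 214.6] 58.09 ztop [26.06214632 29.61128667]
 rod(jig) 0.79 [-46.2  -0.5] [ 19.9 115.4] 89.92 ztop [36.26659749 39.85939326]
wrist [(-160, np.float64(-27.5), np.float64(27.5)), (-140, np.float64(-27.8), np.float64(27.8)), (-120, np.float64(-22.7), np.float64(22.4)), (-100, np.float64(-36.3), np.float64(33.9)), (-80, np.float64(-36.4), np.float64(34.0)), (-60, np.float64(-36.4), np.float64(34.0)), (-40, np.float64(-36.4), np.float64(34.1)), (-20, np.float64(-36.2), np.float64(34.0)), (0, np.float64(-36.4), np.float64(34.0)), (20, np.float64(-36.4), np.float64(34.0))] xrange -152.7020149408581 22.61678589532429
 rod(jig) 0.83 [-66.6  -1. ] [ 21.5 158.1] 89.98 ztop [37.22449179 39.07360666]
tcp(jig) -96.79681978603699 -1.1773834267257814 -1.300613959842628
```

View pics/wrist_j3.png

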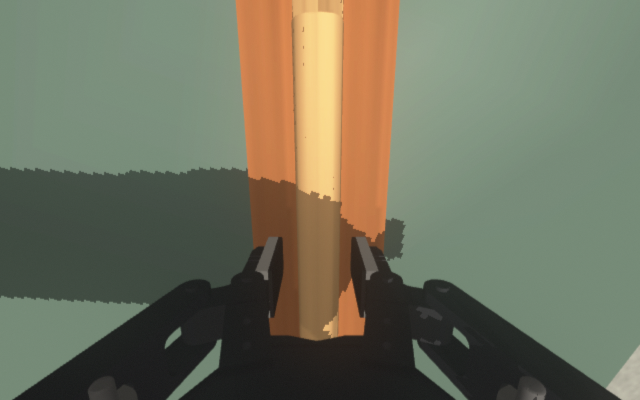

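The rod is seated (top at about 38.9 mm, centre at jig x ≈ −66.6 mm, aligned with the groove) and the jaws are centred on it. I'll grip and slide up to the shoe.

```bash
python3 -m pendant '[12,0,0,0,0, 12,0,0,0,0, 12,0,0,0,0, 12,0,0,0,0]' 40; python3 ck.py 99
python3 -m pendant '[12,0,0,-8,0, 12,0,0,-12,0, 12,0,0,-12,0, 12,0,0,-8,0, 12,0,0,0,0]'; python3 go.py 0 0 0 18.4; python3 ck.py 99
```

```text
clock: 17.68
tcp_pos: [0.5847, -0.1712, -0.0009]
orientation: [0.973, 1.341, -0.971]
contact_force: [3.6, -0.3, 1.9]
grip_width: 0.0203
Fz 1.92 Fx -1.46 z -0.90
clock: 18.3
tcp_pos: [0.5714, -0.1314, -0.0009]
orientation: [0.972, 1.344, -0.97]
contact_force: [2.2, 2.1, 6.9]
grip_width: 0.0199
tcp [ 0.5714 -0.1314 -0.0009] F [2.23 2.07 6.91] grip 0.0199 t 18.3 j7 0.029
jaw yaw 18.26 toolx [ 0.     0.001 -1.   ] toolz [ 0.313 -0.95  -0.001] shift mm [  -0.9 -501.5 -303.8] tool-x turn rad (2 ways) -0.0025 3.1391
Fz 6.91 Fx 1.26 z -0.93
```

```bash
{ python3 -m pendant '[12,-0.6,0,0,0, 12,0,0,0,0]'; python3 ck.py 99
python3 -m pendant '[12,0,0,-4,0, 12,0,0,-4,0]'; python3 ck.py 99
python3 -m pendant '[12,0,0,-3,0, 12,0,0,-3,0]'; python3 ck.py 99
python3 -m pendant '[12,0,0,-3,0, 12,0,0,-3,0]'; python3 ck.py 99
python3 -m pendant '[12,0,0,-3,0, 12,0,0,-3,0]'; python3 ck.py 99
python3 -m pendant '[12,0,0,-3,0, 12,0,0,-3,0]'; python3 ck.py 99
python3 -m pendant '[12,0,0,-3,0, 12,0,0,-3,0]'; python3 ck.py 99
python3 -m pendant '[12,0,0,-3,0, 12,0,0,-3,0]'; python3 ck.py 99
} | grep -E "Fz|clock"; python3 jg.py 4| grep -E "rod|tcp"
```

```text
clock: 18.55
Fz 3.04 Fx 2.34 z -0.81
clock: 18.8
Fz 3.20 Fx -4.13 z -0.49
clock: 19.05
Fz 2.61 Fx -3.32 z -0.47
clock: 19.3
Fz 3.08 Fx -5.35 z -0.48
clock: 19.55
Fz 3.59 Fx -6.90 z -0.41
clock: 19.8
Fz 2.38 Fx -5.67 z -0.41
clock: 20.05
Fz 2.13 Fx -6.51 z -0.42
clock: 20.3
Fz 3.09 Fx -5.87 z -0.45
 rod(jig) 0.68 [39.9 -0.2] [ 19.1 104.7] 89.92 ztop [36.76882184 39.91136127]
 rod(jig) 0.59 [509.8  64.9] [ 27.7 214.4] 57.84 ztop [26.17174165 29.62629895]
 rod(jig) 0.63 [-0.  -0.5] [ 21.5 126.1] 89.67 ztop [37.60669862 39.42529111]
tcp(jig) -14.811258193111373 -1.4657102923841343 -0.4995195956758805
```

```bash
cat > cx.py <<'E'
import sys
from h import *
o=r.get_obs();F=o["contact_force"]; a=np.radians(108.4); X=np.array([np.cos(a),np.sin(a)]); fx=F[:2]@X
print("Fz %.1f Fx %.2f xj %.2f"%(F[2],fx,(o["tcp_pos"][:2]-[.5522,-.0799])@X*1000)); sys.exit(int(fx< -float(sys.argv[1])))
E
{ python3 -m pendant '[12,0,0,-3,0, 12,0,0,-3,0]'; python3 cx.py 9 &&
python3 -m pendant '[12,0,0,-3,0, 12,0,0,-2,0]' && python3 cx.py 9 &&
python3 -m pendant '[12,0,0,-1,0, 12,0,0,0,0]' && python3 cx.py 9 &&
python3 -m pendant '[12,0,0,-1,0, 12,0,0,0,0]' && python3 cx.py 9 &&
python3 -m pendant '[12,0,0,-1,0, 12,0,0,0,0]' && python3 cx.py 9 &&
python3 -m pendant '[12,0,0,-1,0, 12,0,0,0,0]' && python3 cx.py 9 &&
python3 -m pendant '[12,0,0,-1,0, 12,0,0,0,0]' && python3 cx.py 9 &&
python3 -m pendant '[12,0,0,-1,0, 12,0,0,0,0]' && python3 cx.py 9 &&
python3 -m pendant '[12,0,0,-1,0, 12,0,0,0,0]' && python3 cx.py 9 &&
python3 -m pendant '[12,0,0,-1,0, 12,0,0,0,0]' && python3 cx.py 9 &&
python3 -m pendant '[12,0,0,-1,0, 12,0,0,0,0]' && python3 cx.py 9 &&
python3 -m pendant '[12,0,0,-1,0, 12,0,0,0,0]' && python3 cx.py 9 &&
python3 -m pendant '[12,0,0,-1,0, 12,0,0,0,0]' && python3 cx.py 9 &&
python3 -m pendant '[12,0,0,-1,0, 12,0,0,0,0]' && python3 cx.py 9 ; } | grep -E "Fz|clock"
```

```text
clock: 20.75
Fz 3.2 Fx -7.52 xj -9.58
clock: 21.0
Fz 3.5 Fx -6.38 xj -4.40
clock: 21.25
Fz 3.3 Fx -4.62 xj -3.20
clock: 21.5
Fz 3.1 Fx -5.50 xj -2.33
clock: 21.75
Fz 2.6 Fx -6.36 xj -1.36
clock: 22.0
Fz 3.6 Fx -6.09 xj -0.41
clock: 22.25
Fz 3.3 Fx -5.39 xj 0.62
clock: 22.5
Fz 2.9 Fx -6.55 xj 1.61
clock: 22.75
Fz 4.3 Fx -6.22 xj 2.62
clock: 23.0
Fz 2.6 Fx -6.20 xj 3.61
clock: 23.25
Fz 2.9 Fx -6.33 xj 4.65
clock: 23.5
Fz 2.8 Fx -5.69 xj 5.62
clock: 23.75
Fz 3.5 Fx -4.94 xj 6.59
clock: 24.0
Fz 2.7 Fx -6.90 xj 7.38
```

```bash
{ python3 -m pendant '[12,0,0,-1,0, 12,0,0,0,0]' && python3 cx.py 8.6 &&
python3 -m pendant '[12,0,0,-1,0, 12,0,0,0,0]' && python3 cx.py 8.6 &&
python3 -m pendant '[12,0,0,-1,0, 12,0,0,0,0]' && python3 cx.py 8.6 &&
python3 -m pendant '[12,0,0,-1,0, 12,0,0,0,0]' && python3 cx.py 8.6 &&
python3 -m pendant '[12,0,0,-1,0, 12,0,0,0,0]' && python3 cx.py 8.6 &&
python3 -m pendant '[12,0,0,-1,0, 12,0,0,0,0]' && python3 cx.py 8.6 &&
python3 -m pendant '[12,0,0,-1,0, 12,0,0,0,0]' && python3 cx.py 8.6 &&
python3 -m pendant '[12,0,0,-1,0, 12,0,0,0,0]' && python3 cx.py 8.6 &&
python3 -m pendant '[12,0,0,-1,0, 12,0,0,0,0]' && python3 cx.py 8.6 &&
python3 -m pendant '[12,0,0,-1,0, 12,0,0,0,0]' && python3 cx.py 8.6 &&
python3 -m pendant '[12,0,0,-1,0, 12,0,0,0,0]' && python3 cx.py 8.6 &&
python3 -m pendant '[12,0,0,-1,0, 12,0,0,0,0]' && python3 cx.py 8.6 &&
python3 -m pendant '[12,0,0,-1,0, 12,0,0,0,0]' && python3 cx.py 8.6 &&
python3 -m pendant '[12,0,0,-1,0, 12,0,0,0,0]' && python3 cx.py 8.6 &&
python3 -m pendant '[12,0,0,-1,0, 12,0,0,0,0]' && python3 cx.py 8.6 &&
python3 -m pendant '[12,0,0,-1,0, 12,0,0,0,0]' && python3 cx.py 8.6 &&
python3 -m pendant '[12,0,0,-1,0, 12,0,0,0,0]' && python3 cx.py 8.6 &&
python3 -m pendant '[12,0,0,-1,0, 12,0,0,0,0]' && python3 cx.py 8.6 &&
python3 -m pendant '[12,0,0,-1,0, 12,0,0,0,0]' && python3 cx.py 8.6 ; } | grep -E "Fz|clock"
```

```text
clock: 24.25
Fz 2.0 Fx -7.48 xj 7.74
clock: 24.5
Fz 2.5 Fx -8.58 xj 8.13
clock: 24.75
Fz 2.7 Fx -10.41 xj 8.48
```

Contact is felt. The TCP now advances only about 0.37 mm per commanded mm, and the force is rising above the ~6 N drag, so the pad force is about 4.5 N. I'll add a little and hold.

```bash
{ python3 -m pendant '[12,0,0,-0.4,0, 12,0,0,0,0]'; python3 cx.py 99
python3 -m pendant '[12,0,0,0,0, 12,0,0,0,0]'; python3 cx.py 99
python3 -m pendant '[12,0,0,0,0, 12,0,0,0,0]'; python3 cx.py 99
python3 -m pendant '[12,0,0,0,0, 12,0,0,0,0]'; python3 cx.py 99; } | grep -E "Fz|clock"; python3 jg.py 5| grep -E "rod|tcp"
```

```text
clock: 25.0
Fz 2.2 Fx -11.77 xj 8.54
clock: 25.25
Fz 2.5 Fx -10.90 xj 8.54
clock: 25.5
Fz 2.2 Fx -11.55 xj 8.53
clock: 25.75
Fz 2.9 Fx -11.12 xj 8.55
 rod(jig) 0.81 [509.6  64.9] [ 28.7 214.2] 57.73 ztop [26.15300872 29.8034187 ]
 rod(jig) 0.6 [58.8  0.1] [21.4 87.8] 89.92 ztop [36.57379133 43.51461562]
 rod(jig) 0.87 [32.9 -0.4] [ 21.6 146. ] 89.59 ztop [37.66143873 39.55868067]
tcp(jig) 8.506975430512279 -1.3987174151503186 -0.3770366352149959
```

```bash
python3 -m pendant '[24,0,0,0,0, 30,0,0,0,0, 38,0,0,0,0, 38,0,0,0,0, 38,0,0,0,0]' 
python3 cx.py 99; python3 jg.py 6| grep -E "rod|tcp"
```

```text
clock: 26.58
tcp_pos: [0.5491, -0.0663, -0.0009]
orientation: [0.972, 1.343, -0.973]
contact_force: [0.6, -0.4, -0.6]
grip_width: 0.0379
Fz -0.6 Fx -0.61 xj 13.88
 rod(jig) 0.86 [509.8  64.4] [ 28.  215.1] 57.87 ztop [26.14597626 29.57177292]
 rod(jig) 0.71 [1.379e+02 1.000e-01] [43.4 71.4] 89.76 ztop [49.30389864 55.41685938]
 rod(jig) 0.83 [35.1 -0.9] [ 21.5 140.2] 89.84 ztop [37.39138907 39.20313595]
tcp(jig) 13.606493174201365 -1.548151291252023 -0.7123203161279248
```

```bash
python3 -m pendant '[38,-8,0,0,0, 50,-30,0,0,0, 60,-50,0,0,0, 60,-50,0,20,0, 60,0,0,50,0, 60,0,0,0,0, 60,0,0,0,0]' 
python3 jg.py 7| grep -E "rod|tcp|bridge|stop"
python3 - <<'E'
import cv2
a=cv2.imread("pics/wrist_j7.png");b=cv2.imread("pics/top_j7.png")[160:260,330:500]
b=cv2.resize(b,(640,376),interpolation=cv2.INTER_CUBIC)
cv2.imwrite("pics/f.png",cv2.resize(cv2.vconcat([a,b]),(495,600)))
E
```

```text
clock: 27.65
tcp_pos: [0.5709, -0.1326, 0.1374]
orientation: [0.973, 1.343, -0.973]
contact_force: [0.4, 1.3, -0.5]
grip_width: 0.0601
 stop top 440 [[102.3, -21.5, 46.4], [161.0, 21.7, 54.3]]
 bridge 325 [[60.7, -33.3, 61.6], [86.4, 33.0, 68.6]]
 rod(jig) 0.73 [508.9  65.3] [ 28.1 212.7] 58.37 ztop [26.20410845 29.54934561]
 rod(jig) 0.59 [26.6  0.2] [ 21.4 144. ] 89.91 ztop [36.16414375 39.72706377]
 bridge 3724 [[61.9, -34.3, 63.0], [87.4, 32.1, 68.1]]
 rod(jig) 0.75 [30.6 -0.9] [ 21.5 148.3] 89.93 ztop [37.32236415 39.28543068]
tcp(jig) -55.00613190988312 -1.480159437857445 137.18531461079252
```

View pics/f.png

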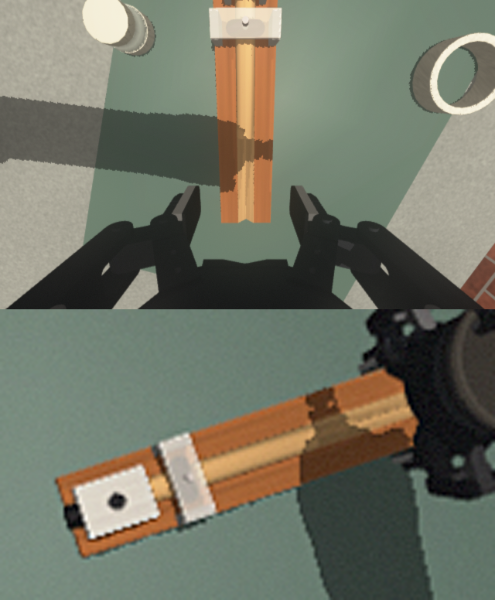

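The rod is straight in the groove with its front under the hood. As a cheap check that it is still on the pad, I'll nudge its rear end lightly with shut fingers. A stiff rise in force without travel would confirm contact.

```bash
python3 -m pendant '[0,0,0,17,0, 0,30,0,0,0, 0,35,0,0,0, 0,35,0,0,0, 0,25,0,0,0, 0,10,0,0,0, 0,0,0,0,0, 0,0,0,0,0]' 20; python3 cx.py 99
{ python3 -m pendant '[0,0,0,-4,0, 0,0,0,-3,0, 0,0,0,0,0]'; python3 cx.py 2.5 &&
python3 -m pendant '[0,0,0,-1.5,0, 0,0,0,0,0]' && python3 cx.py 2.5 &&
python3 -m pendant '[0,0,0,-1.5,0, 0,0,0,0,0]' && python3 cx.py 2.5 &&
python3 -m pendant '[0,0,0,-1.5,0, 0,0,0,0,0]' && python3 cx.py 2.5 &&
python3 -m pendant '[0,0,0,-1.5,0, 0,0,0,0,0]' && python3 cx.py 2.5 &&
python3 -m pendant '[0,0,0,-1.5,0, 0,0,0,0,0]' && python3 cx.py 2.5 &&
python3 -m pendant '[0,0,0,-1.5,0, 0,0,0,0,0]' && python3 cx.py 2.5 &&
python3 -m pendant '[0,0,0,-1.5,0, 0,0,0,0,0]' && python3 cx.py 2.5; } | grep -E "Fz|clock"
```

```text
clock: 28.85
tcp_pos: [0.5776, -0.1494, 0.0034]
orientation: [0.973, 1.341, -0.972]
contact_force: [-0.5, -0.0, 0.4]
grip_width: -0.0
Fz 0.4 Fx 0.15 xj -73.97
clock: 29.22
Fz 0.1 Fx -0.36 xj -65.97
clock: 29.48
Fz -0.7 Fx -0.88 xj -64.81
clock: 29.72
Fz 0.3 Fx -0.15 xj -63.25
clock: 29.98
Fz 0.3 Fx -0.61 xj -61.69
clock: 30.22
Fz 0.6 Fx 0.30 xj -60.21
clock: 30.48
Fz -0.2 Fx 0.39 xj -58.74
clock: 30.72
Fz -0.2 Fx -1.36 xj -57.23
clock: 30.98
Fz -0.1 Fx -0.66 xj -55.70
```

```bash
{ python3 -m pendant '[0,0,0,-1,0, 0,0,0,0,0]' && python3 cx.py 7 &&
python3 -m pendant '[0,0,0,-1,0, 0,0,0,0,0]' && python3 cx.py 7 &&
python3 -m pendant '[0,0,0,-1,0, 0,0,0,0,0]' && python3 cx.py 7 &&
python3 -m pendant '[0,0,0,-1,0, 0,0,0,0,0]' && python3 cx.py 7 &&
python3 -m pendant '[0,0,0,-1,0, 0,0,0,0,0]' && python3 cx.py 7 &&
python3 -m pendant '[0,0,0,-1,0, 0,0,0,0,0]' && python3 cx.py 7 &&
python3 -m pendant '[0,0,0,-1,0, 0,0,0,0,0]' && python3 cx.py 7; } | grep -E "Fz|clock"
```

```text
clock: 31.22
Fz 0.1 Fx -0.09 xj -54.87
clock: 31.48
Fz -0.3 Fx -3.36 xj -54.71
clock: 31.72
Fz 0.1 Fx -4.34 xj -54.15
clock: 31.98
Fz -1.3 Fx -6.06 xj -53.69
clock: 32.22
Fz -0.4 Fx -7.91 xj -53.30
```

The force rose from the first touch at about 3.3 N/mm, which is pad-like, so the rod's end is on the pad. It's now pressed at roughly 5–7 N. I'll hold briefly, withdraw and hand in.

```bash
python3 -m pendant '[0,0,0,0,0, 0,0,0,0,0, 0,0,0,0,0]' ; python3 cx.py 99
python3 -m pendant '[0,0,0,12,0, 0,0,0,20,0, 0,-20,0,10,0, 0,0,0,0,0, 0,0,0,0,0]'; python3 cx.py 99
python3 - <<'E'
from h import *
O=np.array([.5522,-.0799]);a=np.radians(108.4);X=np.array([np.cos(a),np.sin(a)]);Y=np.array([-X[1],X[0]])
im,d=viewer.grab_frame("top")
for s in nets.silhouettes("rod","top"):
    Q,_,_=pts("top",d,s["mask"]);Q=Q[Q[:,2]>np.median(Q[:,2])-.008]
    if len(Q)<50: continue
    rc=cv2.minAreaRect((np.c_[(Q[:,:2]-O)@X,(Q[:,:2]-O)@Y]*1000).astype(np.float32)); print(np.round(rc[0],1),np.round(rc[1],1),round(rc[2],1),np.percentile(Q[:,2],[50,95])*1000)
for n in ["ink_jar","tape_roll","water_bottle"]:
    for x in nets.look_for(n,"top")[:1]: print(n,x["location"])
r.hand_in()
E
```

```text
clock: 32.6
tcp_pos: [0.5702, -0.1301, 0.0026]
orientation: [0.972, 1.34, -0.975]
contact_force: [2.1, -5.9, 0.7]
grip_width: 0.0002
Fz 0.7 Fx -6.29 xj -53.31
clock: 33.22
tcp_pos: [0.5823, -0.1674, 0.0217]
orientation: [0.973, 1.344, -0.973]
contact_force: [-0.1, 1.1, 0.4]
grip_width: -0.0
Fz 0.4 Fx 1.09 xj -92.52
[27.  -0.2] [ 20.7 142.4] 89.9 [36.1527195  39.11943672]
[508.6  64.6] [ 27.8 213.1] 57.7 [26.17134935 29.59997314]
ink_jar [0.4032, -0.0431, 0.0632]
tape_roll [0.7907, 0.0265, 0.0312]
water_bottle [0.6156, 0.4344, 0.1264]
the job is handed in; nothing more can be done
```

The job is handed in at about 33 s of the 72 s allowed. The rod was laid in the open groove, slid under the shoe to the pad, pressed, let go and left lying in the groove. No verdict was reported.

**Grasp:** my first close shut on air above the rod, and the second pinched it too high. The real fingertips stand about 25 mm behind the reported TCP, which I measured from depth and confirmed by touching the jig top. The third grasp held.

**Slide and press:** the drag was about 6 N. Contact showed as a rise to about 11.3 N, so roughly 5 N on the pad, held for about 1 s before I let go.

**Check after letting go:** I nudged the rear end with shut fingers, and the force rose from the first touch at about 3.3 N/mm, close to the pad's 4 N/mm. I estimate that nudge pressed the pad with 5–7 N, below the 10 N limit. I did not re-measure the pad force after the final withdrawal.

**Last picture:**
- **Rod:** straight to within about 0.1°, y −0.2 mm, top at about 39 mm.
- **Bystanders:** all within 2–3 mm of their first readings, which is within the networks' error.

**One disagreement:** the cameras show about 3 mm less rod travel than the TCP made. I put this down to give or slip in the grip.

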